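Rack a lasted shoe in the drying cabinet

TASK

The right shoe, still on its green last, has to dry beside its mate. Lift the drying cabinet's hatch off its seat, slide it fully aside over the blower housing, and set the shoe gently on the two bars in the free place beside the mate and the same way as the mate: toe down towards the robot, heel hooked behind the high bar, straight, and not touching the mate. Then slide the hatch back and let it down flush into its seat, leaving the mate in place and the jar and tin alone.

Things in the scene. Friction and masses are not known exactly. Their poses are not given: they have to be found in the camera images.
- cabinet: Fixed bench-top drying cabinet, grey-green sheet metal, 330 (x) x 540 (y) x 234 high mm, up to 0.1 rad askew. Origin: centre of its underside; x away from the robot, y to the robot's left. Its +y half is the drying chamber under the hatch, with clear windows; its -y half the blower housing, whose darker deck at z = 214 mm lies flush with the closed hatch.
- chamber (a point): Centre of the drying chamber's floor (cabinet x 0, y +135, z 12 mm), axes as the cabinet's. The chamber is 280 (x) x 240 (y) mm inside. Two steel bars cross it along y; the mate lies on them in the -y half; the free place is in the +y half, its middle 58 mm towards +y from here.
- hatch_seat (a point): Centre of the hatch's recessed seat, level with its ledge (cabinet x 0, y +133.5, z 206 mm), axes as the cabinet's; the closed hatch's origin lies here. Recess 8 mm deep, 259 mm in y. Steel channels along both x sides, 309 mm apart, with lips (top at z = 233.5 mm) over the hatch's edges keep it captive, 284 mm between lips. End stops (top at z = 223 mm) at cabinet y = +263 and -263 mm.
- bar_low (a point): Mid-length of the axis of the low, robot-side steel bar in the chamber: 16 mm in diameter, along the cabinet's y from wall to wall (240 mm); cabinet x -50, y +135, z 47 mm; axes as the cabinet's.
- bar_high (a point): Mid-length of the axis of the high, far steel bar: 16 mm in diameter, parallel to the low one; cabinet x +54, y +135, z 95 mm; axes as the cabinet's.
- hatch: Loose aluminium hatch, 304 (x) x 253 (y) x 8 mm, about 0.4 kg; origin: centre of its underside; axes as the cabinet's. Closed, it lies in its seat with about 3 mm of play each way. It can rise 15.5 mm and must rise over 8 mm before it can slide 270 mm towards the cabinet's -y to the stop, where it lies on the blower deck, the opening clear. It cannot be taken out.
- hatch_handle (a point): Centre of the black bar handle on the middle of the hatch, 41 mm above the hatch's underside: 14 mm wide (y), 14 mm high, 100 mm long (x), with 26 mm free under it between two posts at x = +/-43 mm.
- shoe: Loose black right shoe with tan sole, on a rigid green last, about 0.45 kg, 226 x 77 x 108 mm high, standing on the bench, toe roughly to the robot. Origin: mid-length on the ground plane; x from toe to heel, z up. Sole flat at z = 0 from x = -100 to -30, then rising to z = 22 at the heel's front face (x = +62); heel to x = +108 mm. On the bars it lies toe down by 0.262 rad (15 degrees).
- last_grip (a point): Where to take the shoe: middle of the upright green top of the last, 8 mm below its top (shoe x +50, y 0, z 100 mm). That top is 34 mm wide (shoe y) with flat parallel sides, 80 mm long (x +10 to +90), standing free of the upper from z = 72 to 108 mm.
- heel_breast (a point): Middle of the heel's front face (the breast), shoe x +62, y 0, z 11 mm. With the shoe on the bars, the sole just before it rests on the high bar, the flat of the sole on the low bar, and this point is 8 mm (touching) to about 20 mm beyond the high bar's axis in cabinet x and 3 mm above it.
- toe (a point): Middle of the toe tip: shoe x -112, y 0, z 12 mm. On the bars it is about 6 mm above the low bar's axis and 52 mm nearer the robot.
- mate: Left shoe of the pair, mirror image of the other with the same sizes and frame, on its green last; it lies on the bars in the chamber's -y half, 54 to 66 mm from the bars' middle, toe down towards the robot.
- jar: Bystander: closed amber jar with orange lid, 68 mm in diameter, 85 mm high; origin under its centre.
- tin: Bystander: closed metal tin with blue band, 66 mm in diameter, 100 mm high; origin under its centre.
Not all that is in view belongs to the job. What is shaped like the shoe but orange is not meant.

How it is judged:
By the outcome, as a careful person would: the job done as asked, in the order asked, and still so for the second after the job is handed in, with the robot touching nothing.
It also fails if it takes over 72 s, if anything falls off the work surface, if the arm or the gripper's body presses on something with over 40 N, if the wrist force passes 120 N, or if a joint passes its speed limit or range.

ROBOT

A 7-joint arm with a two-finger parallel gripper is mounted at the origin on the work surface. World frame = base frame: x ahead of the robot, y to its left, z up, the work surface at z = 0. Lengths are in m, angles in rad, forces in N, time in s.
With the tool pointing down it reaches from about 0.4 to 0.875 m from the base axis. Payload 19.3 kg.
Tool frame: the origin (TCP) lies on the centre line of the jaws, within the pads' length; the fingertips stand 14 mm ahead of it and the grasp point (between the pads) lies 5 mm behind it (bot.tip_extent is the distance from the TCP to the fingertips, in m); z points along the fingers, y is the line along which they close (so a half turn about z gives the same grasp; the last joint's range is limited). The gripper opens to 85 mm and grips with 20 to 120 N. Pads are 22 mm wide; open, the fingers measure 114 mm over their backs; the gripper's body (76 mm by 85 mm) begins 54 mm behind the grasp point. The pads swing forward as they close: fully open they stand 13 mm farther back than shut.
Start: joints at [-1.19, 0.521, -0.036, 1.599, 0.021, 1.021, -0.113], TCP at [0.272, 0.563, 0.206] pointing down, gripper open.
Joint ranges: [-2.91, 2.91], [-0.3, 2.13], [-1.5, 1.42], [0.17, 2.43], [-1.26, 4.41], [0.16, 1.93], [-2.52, 2.52]. Speed limits (rad/s): [1.89, 1.89, 2.39, 2.39, 3.01, 3.01, 3.01].

INTERFACE

Orientations are given as [roll, pitch, yaw] about the fixed x, y, z axes, in that order (R = Rz(yaw) Ry(pitch) Rx(roll)).
In Python, from workcell import monitor, grab_frame, camera_model, bot gives the robot as it stands.
- The arm moves only by the tool move_arm, never from a script. Its argument "moves" is a list of rows, each a list of 4 numbers: the shift along the world's x, y, z in mm, then the turn about the world's z in rad. A call has 1 to 12 rows; each row is the pose to reach, as a shift and turn from the pose commanded when the call began; what a row does not reach only later rows make up. A row lasts 1/8 s, in which the tool goes at most 62.5 mm and 10.7 degrees, less where a joint would pass 70% of its speed; a pose out of reach is approached as far as the arm can. A call with a gripper value outside its range is refused whole. "gripper" is the opening, from 0 (shut) to 1 (fully open), set as the call begins (left out, the last holds). The fingers move at their own pace and stop on an object; "newtons" is the grip in N (left out, the last holds). Time passes only in rows, so rows that repeat a pose let the fingers close. It gives the time, the measured TCP pose, the force, the opening and the grip force at its end, in the units of the state.
- monitor.observe(): the state, without advancing time (a new reading comes with each control period).
- grab_frame(name): name is "scene" or "top" or "wrist"; returns the picture (400x640x3 uint8, blue, green, red); there is no depth.
- camera_model(name): a dict with "vfov" (degrees; the focal length in pixels is half the picture's height over the tangent of half this angle, whatever the lens; pixels are square), "cx", "cy" (the principal point, pixels), "k1" (the pictures are not rectified: a ray, as slopes to the right and down, at radius r is drawn at 1 + k1 r^2 times it, then the intrinsics apply), "R" (3x3) and "t" (3): a world point X has camera coordinates R X + t; the wrist camera has in their place "T_tool_cam" (4x4, takes a point from camera to tool coordinates, whose origin is the TCP and whose axes are the flange's). Camera axes: x right, y down, z forward; pixel columns grow to the right and rows downward; lengths in m; the calibration is good to about 2 mm. A picture is of the moment at which its call begins: read the wrist's pose just before it. camera_model takes no time and is no camera call.
- bot.job_done(): hands the job in; it is judged then, once.
The state is a dict: "clock": time; "qpos": joint angles; "qd": joint speeds; "joint_efforts": joint torques, N m; "position": TCP position; "tool_rot": TCP orientation; "force": force on the tool from outside, world axes, zero at the start; "moment": the same for the moment, N m; "grip_width": finger opening in m; "finger_force": force on a finger pad.
Only numpy, scipy, OpenCV 4.12 (cv2) and the standard library are available. Lean on these libraries where they do the work, as an engineer would, in place of code of your own. Each camera call takes 0.05 s, during which the arm holds its last target. There are 200 camera calls.

## Working session

There is one attempt and no reset: what is moved stays moved. The work goes in short steps, Python scripts to look and compute and a tool call to move; the robot and the scene stay as the last step left them, time stands still between calls to the robot, and variables do not carry over. Pictures are saved under pics/ and viewed, at most 10 in all, crops included, and the job is handed in when it is done.

Besides the shell and the picture viewer there is one more tool, called by a JSON object that holds its "fn" and its "kwargs", one argument or row to a line. move_arm: Moves the arm, as the interface text tells. Its arguments: {"type":"object","properties":{"moves":{"type":"array","items":{"type":"array","items":{"type":"number"}}},"gripper":{"type":"number"},"newtons":{"type":"number"}},"required":["moves"]}

```bash
mkdir -p pics
cat > h.py <<'E'
import numpy as np, cv2
from workcell import monitor, grab_frame, camera_model, bot
from scipy.spatial.transform import Rotation as Ro
def cam(name,state=None):
    m=camera_model(name); f=200/np.tan(np.radians(m["vfov"])/2)
    if "R" in m: R=np.array(m["R"]);t=np.array(m["t"])
    else:
        T=np.array(m["T_tool_cam"]); s=state
        W=np.eye(4);W[:3,:3]=Ro.from_euler('xyz',s["tool_rot"]).as_matrix();W[:3,3]=s["position"]
        C=np.linalg.inv(W@T);R=C[:3,:3];t=C[:3,3]
    return dict(f=f,cx=m["cx"],cy=m["cy"],k=m["k1"],R=R,t=t)
def proj(c,X):
    p=(np.atleast_2d(X)@c["R"].T)+c["t"]; a=p[:,:2]/p[:,2:]
    a=a*(1+c["k"]*(a**2).sum(1,keepdims=True)); return a*c["f"]+[c["cx"],c["cy"]]
def ray(c,uv):
    K=np.array([[c["f"],0,c["cx"]],[0,c["f"],c["cy"]],[0,0,1.]])
    d0=(np.atleast_2d(uv)-[c["cx"],c["cy"]])/c["f"]; u=d0.copy()
    for _ in range(30): u=d0/(1+c["k"]*(u**2).sum(1,keepdims=True))
    d=np.c_[u,np.ones(len(u))]@c["R"]; return -c["R"].T@c["t"],d
def onz(c,uv,z):
    o,d=ray(c,uv); return o+d*((z-o[2])/d[:,2])[:,None]
E
python3 - <<'E'
from h import *
s=monitor.observe();print(s)
for n in("scene","top","wrist"):
    cv2.imwrite(f"pics/{n}0.png",grab_frame(n)); c=cam(n,s); print(n,c["f"],c["k"],-c["R"].T@c["t"],c["R"][2])
a=cv2.imread("pics/scene0.png");b=cv2.imread("pics/top0.png")
E
```

```text
{'clock': 0.0, 'qpos': array([-1.19019851,  0.52200151, -0.03632665,  1.59999841,  0.02118543,
        1.02107354, -0.11280728]), 'qd': array([ 3.56192793e-04,  1.51153117e-03,  1.15526691e-03,  9.83028250e-05,
       -1.35249220e-04, -1.47857189e-03,  2.72130539e-04]), 'joint_efforts': array([-5.88770363e-04, -9.27122068e+01,  1.98020540e+00, -3.69928980e+01,
        1.79932552e-02,  8.41161353e-03,  5.10856125e-05]), 'position': array([0.27217887, 0.56222953, 0.20593697]), 'tool_rot': array([-3.14049817e+00,  6.52254736e-05,  2.69076918e+00]), 'force': array([ 1.03428083, -0.94830976, -0.12761459]), 'moment': array([ 0.00662585,  0.02827456, -0.01301794]), 'finger_force': 0.0, 'grip_width': 0.08558454491437305}
scene 435.01200016320485 -0.003556096708320573 [ 0.31801264 -0.10033481  1.09756215] [ 0.11888778  0.31554547 -0.94143335]
top 500.21861684136513 -0.011395600455645374 [0.31843506 0.18422814 1.51851879] [ 0.0950724   0.01000571 -0.99542007]
wrist 315.32693200915196 -0.001363179486332625 [0.19753436 0.59909444 0.37273849] [ 0.29023648 -0.14121115 -0.94647884]
```

View pics/top0.png

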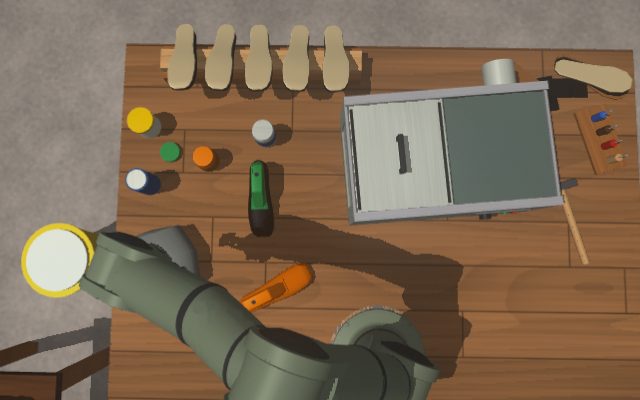

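View pics/scene0.png

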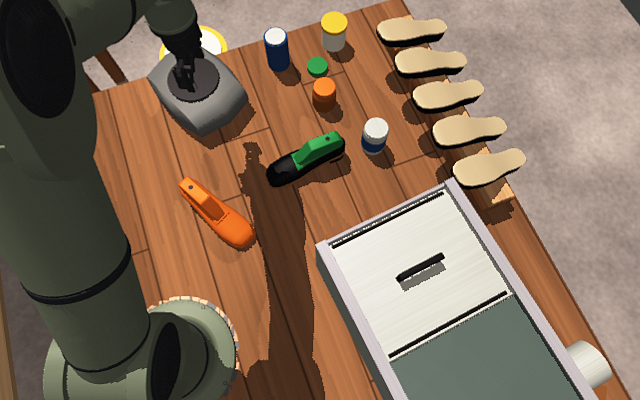

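The top view shows the cabinet at (455,150) with the handle at (403,153). There are two shoe-shaped candidates: black with a green last at (259,197), and orange at (277,288). The black/green one fits the description; orange is ruled out. The jar and tin are among the items at left.

Run:
```python
from h import *
def rect(mask,c,z,roi):
    m=np.zeros(mask.shape,np.uint8);x0,y0,x1,y1=roi;m[y0:y1,x0:x1]=mask[y0:y1,x0:x1]
    cs,_=cv2.findContours(m,cv2.RETR_EXTERNAL,cv2.CHAIN_APPROX_NONE);k=max(cs,key=cv2.contourArea)[:,0,:].astype(float)
    P=onz(c,k,z)[:,:2]; r=cv2.minAreaRect((P*1000).astype(np.float32)); return len(k),np.round(r[0],1),np.round(r[1],1),round(r[2],2),k.min(0),k.max(0)
for n,hr,gr,dr in(("top",(390,125,420,185),(235,150,285,245),(430,80,570,230)),("scene",(385,240,460,300),(260,120,360,200),(0,0,1,1))):
    c=cam(n);im=cv2.imread(f"pics/{n}0.png");g=im.max(2);hsv=cv2.cvtColor(im,cv2.COLOR_BGR2HSV)
    print(n,"handle",rect((g<60).astype(np.uint8),c,.254,hr))
    gm=cv2.inRange(hsv,(50,100,30),(75,255,255))
    print(n,"green",rect(gm,c,.108,gr))
    gmb=cv2.inRange(hsv,(50,100,115),(75,255,255));print(n,"bright",rect(gmb,c,.108,gr))
im=cv2.imread("pics/top0.png");c=cam("top");hsv=cv2.cvtColor(im,cv2.COLOR_BGR2HSV)
for p in [(500,100),(500,150),(452,150),(500,90),(545,90),(347,150),(259,170),(259,195),(257,185)]: print(p,im[p[1],p[0]],hsv[p[1],p[0]])
a=cv2.resize(im[75:245,225:345],None,fx=4,fy=4,interpolation=cv2.INTER_CUBIC)[:600]
b=cv2.resize(im[75:225,335:575],None,fx=3.3,fy=3.3,interpolation=cv2.INTER_CUBIC)
cv2.imwrite("pics/shoe.png",a);cv2.imwrite("pics/cab.png",b)
```

```text
top handle (1, array([509.4, -32.7]), array([0., 0.]), 0.0, array([403., 172.]), array([403., 172.]))
top green (127, array([487.6, 351.2]), array([134.6,  45.4]), 1.54, array([251., 162.]), array([267., 209.]))
top bright (67, array([507.1, 361.2]), array([73.1, 27.9]), 4.02, array([251., 166.]), array([261., 191.]))
scene handle (100, array([556.8, -31.1]), array([105. ,  13.1]), 5.48, array([396., 253.]), array([444., 282.]))
scene green (120, array([484.4, 345.2]), array([140.5,  55.7]), 10.87, array([290., 131.]), array([343., 170.]))
scene bright (122, array([481.6, 350.5]), array([136.8,  45. ]), 17.68, array([291., 131.]), array([339., 169.]))
(500, 100) [ 93 100  90] [ 69  26 100]
(500, 150) [ 93 101  88] [ 72  33 101]
(452, 150) [ 97 105  94] [ 68  27 105]
(500, 90) [151 151 153] [  0   3 153]
(545, 90) [151 150 153] [170   5 153]
(347, 150) [ 98 104 103] [ 35  15 104]
(259, 170) [ 60 120  50] [ 64 149 120]
(259, 195) [ 52 103  47] [ 63 139 103]
(257, 185) [ 70 132  57] [ 65 145 132]
```

View pics/shoe.png

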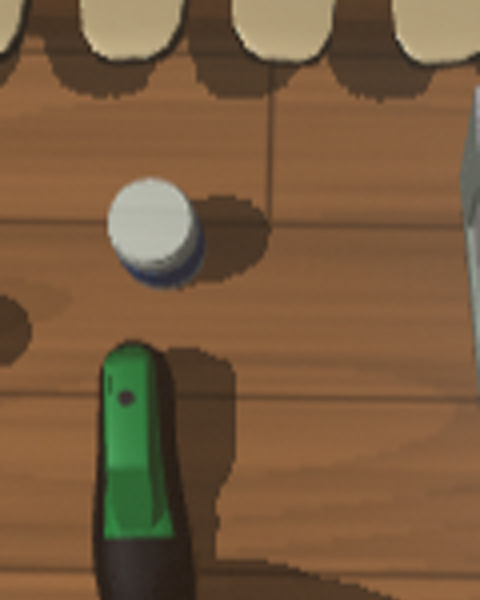

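View pics/cab.png

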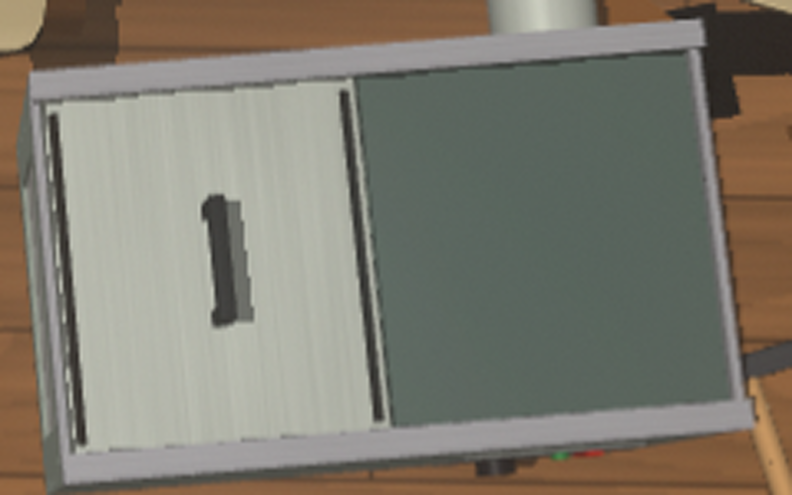

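The crops confirm the black shoe on its green last, centred at about (257,180) with its toe downward; the tin is above it at (263,131). They also show the closed hatch with its handle running from (399,135) to (406,173).

Run:
```python
from h import *
im=cv2.imread("pics/top0.png");c=cam("top");i=im.astype(int)
# rim mask
m=((abs(i[...,0]-i[...,2])<9)&(i[...,1]<=i[...,2]+1)&(i[...,1]<=i[...,0]+1)&(i.max(2)>125)).astype(np.uint8)
m[:75]=0;m[230:]=0;m[:,:335]=0;m[:,575:]=0
m=cv2.morphologyEx(m,cv2.MORPH_OPEN,np.ones((2,2)))
n,l,st,_=cv2.connectedComponentsWithStats(m);print(st[1:])
k=np.argwhere(m)[:,::-1].astype(float);P=onz(c,k,.2335)[:,:2]*1000
r=cv2.minAreaRect(P.astype(np.float32));print("rim",r,np.round(cv2.boxPoints(r)))
# outer side lines
for nm,cols,top in(("far",range(360,540,4),1),("near",range(365,555,4),0)):
    e=[]
    for x in cols:
        ys=np.where(m[:,x])[0]; mid=150
        ys=ys[ys<mid] if top else ys[ys>mid]
        e+= [(x,ys.min()-.5,ys.max()+.5)]
    e=np.array(e)
    for q in(1,2):
        p=onz(c,e[:,[0,q]],.2335)*1000; f=np.polyfit(p[:,1],p[:,0],1); print(nm,q,"x=",f, np.std(np.polyval(f,p[:,1])-p[:,0]))
# handle darkness
hb=(i.max(2)<75).astype(np.uint8);hb[:130]=0;hb[178:]=0;hb[:,:394]=0;hb[:,412:]=0
k=np.argwhere(hb)[:,::-1].astype(float);P=onz(c,k,.254)[:,:2]*1000;r=cv2.minAreaRect(P.astype(np.float32));print("handle",len(k),r,P.mean(0))
for row in(168,176,184): print(row,[tuple(i[row,x]) for x in range(248,270)])
print([tuple(i[y,257]) for y in range(158,200)])
```

```text
[[ 345   82  204   24 1614]
 [ 345   91  219  131 2300]]
rim ((569.8163452148438, -165.23486328125), (328.7807312011719, 539.5877685546875), 5.437497138977051) [[ 381.   88.]
 [ 432. -449.]
 [ 759. -418.]
 [ 708.  119.]]
far 1 x= [-9.65735196e-02  7.18426623e+02] 0.8041148997648033
far 2 x= [-9.57970353e-02  6.97148543e+02] 0.8008317511373102
near 1 x= [-1.25818932e-01  4.08212986e+02] 17.001435568045896
near 2 x= [-9.56196732e-02  3.88944449e+02] 0.7556119165247906
handle 219 ((557.3160400390625, -27.42276954650879), (96.73723602294922, 17.890392303466797), 5.377626895904541) [558.16674172 -28.67001839]
168 [(np.int64(60), np.int64(92), np.int64(133)), (np.int64(56), np.int64(86), np.int64(124)), (np.int64(32), np.int64(40), np.int64(55)), (np.int64(61), np.int64(126), np.int64(51)), (np.int64(66), np.int64(124), np.int64(58)), (np.int64(70), np.int64(133), np.int64(57)), (np.int64(66), np.int64(130), np.int64(56)), (np.int64(64), np.int64(128), np.int64(55)), (np.int64(62), np.int64(123), np.int64(52)), (np.int64(62), np.int64(123), np.int64(51)), (np.int64(59), np.int64(121), np.i
[... 3649 characters left out ...]
nt64(132), np.int64(58)), (np.int64(70), np.int64(132), np.int64(57)), (np.int64(70), np.int64(134), np.int64(58)), (np.int64(71), np.int64(134), np.int64(58)), (np.int64(73), np.int64(135), np.int64(59)), (np.int64(72), np.int64(135), np.int64(59)), (np.int64(70), np.int64(132), np.int64(57)), (np.int64(64), np.int64(122), np.int64(53)), (np.int64(54), np.int64(109), np.int64(48)), (np.int64(50), np.int64(102), np.int64(47)), (np.int64(50), np.int64(102), np.int64(46)), (np.int64(51), np.int64(103), np.int64(47)), (np.int64(52), np.int64(103), np.int64(47)), (np.int64(50), np.int64(102), np.int64(46)), (np.int64(53), np.int64(103), np.int64(46)), (np.int64(53), np.int64(103), np.int64(47))]
```

{"fn": "move_arm", "kwargs": {
  "moves": [
    [0, 0, 60, 0],
    [0, 0, 120, 0],
    [30, -60, 130, -0.15],
    [60, -120, 130, -0.3],
    [85, -180, 130, -0.45],
    [112, -235, 130, -0.6],
    [140, -295, 130, -0.75],
    [170, -355, 130, -0.9],
    [200, -415, 130, -1.05],
    [228, -475, 130, -1.2],
    [256, -535, 130, -1.35],
    [285, -593, 130, -1.5]
  ],
  "gripper": 1
}}

```text
clock: 1.65
position: [0.543, -0.002, 0.3366]
tool_rot: [3.141, -0.0, 1.186]
force: [1.0, 1.4, -0.1]
grip_width: 0.0853
finger_force: 0.0
```

{"fn": "move_arm", "kwargs": {
  "moves": [
    [0, 0, 0, -0.18],
    [0, 0, 0, -0.36],
    [0, 0, 0, -0.54],
    [0, 0, 0, -0.72],
    [0, 0, 0, -0.9],
    [0, 0, 0, -1.095],
    [0, 0, 0, -1.095],
    [0, 0, 0, -1.095]
  ]
}}

```text
clock: 2.65
position: [0.5424, -0.0001, 0.3364]
tool_rot: [-3.142, 0.0, 0.1]
force: [-0.9, 0.3, 1.0]
grip_width: 0.0854
finger_force: 0.0
```

Run:
```python
from h import *
s=monitor.observe();im=grab_frame("wrist");c=cam("wrist",s);cv2.imwrite("pics/w1.png",im);print(s["position"],s["tool_rot"],s["qpos"])
R=np.array([569.8,-165.2]);a=.0955;r=np.array([[np.cos(a),-np.sin(a)],[np.sin(a),np.cos(a)]])
for y in(-50,50): print(proj(c,np.r_[(R+r@[y,133.5])/1000,.254]))
i=im.astype(int).max(2)
_,l,st,ce=cv2.connectedComponentsWithStats((i<75).astype(np.uint8))
for k in range(1,len(st)):
    if st[k,4]>150:
        q=np.argwhere(l==k)[:,::-1].astype(float);P=onz(c,q,.254)[:,:2]*1000;print(st[k],cv2.minAreaRect(P.astype(np.float32)))
```

```text
[ 5.42424461e-01 -6.31433671e-05  3.36413980e-01] [-3.14157075e+00  2.01350439e-04  1.00154960e-01] [-0.66453554  0.33821652  0.75055787  1.66617804 -0.24219403  1.23321988
 -1.33194681]
[[360.8291715  244.51764389]]
[[366.57419479 126.89160647]]
[ 212    9   33  286 2114] ((560.65234375, 76.51189422607422), (229.76556396484375, 5.942173957824707), 5.5199103355407715)
[   34    10   606   390 64398] ((503.2685546875, -4.15618896484375), (359.0977478027344, 609.9386596679688), 5.727525234222412)
[  59   18   48   59 1288] ((639.36962890625, 181.608154296875), (30.82598114013672, 37.19293212890625), 87.40267181396484)
[104  36  44  20 413] ((645.3295288085938, 151.52137756347656), (11.542192459106445, 29.508230209350586), 0.31662431359291077)
[  44  112   83  137 6156] ((537.3626708984375, 195.19900512695312), (116.35626983642578, 46.31293487548828), 13.950011253356934)
[ 85 112  54 124 669] ((550.3739624023438, 158.02276611328125), (102.77816772460938, 33.60593795776367), 14.366531372070312)
[ 349  120   24  119 2063] ((562.394775390625, -28.37375831604004), (98.92371368408203, 15.552499771118164), 5.491699695587158)
[  0 269  34  44 441] ((433.0050354003906, 279.3578186035156), (24.0201358795166, 63.06324005126953), 54.06888961791992)
```

View pics/w1.png

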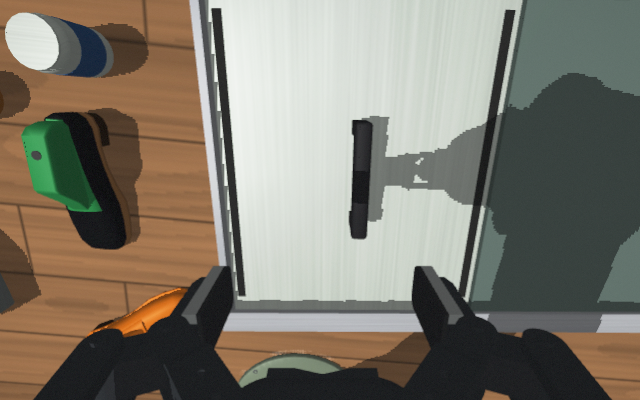

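The wrist view shows the handle from (361,120) to (357,238), clear below the fingers. The wrist and scene estimates agree to within about 4 mm.

{"fn": "move_arm", "kwargs": {
  "moves": [
    [16, -30, -10, -0.005],
    [16, -30, -50, -0.005],
    [16, -30, -80, -0.005],
    [16, -30, -94, -0.005],
    [16, -30, -94, -0.005],
    [16, -30, -94, -0.005]
  ],
  "gripper": 0.6
}}

```text
clock: 3.45
position: [0.559, -0.0303, 0.2436]
tool_rot: [-3.142, -0.001, 0.091]
force: [-0.5, -0.7, 0.0]
grip_width: 0.0512
finger_force: 0.0
```

{"fn": "move_arm", "kwargs": {
  "moves": [
    [0, 0, 0, 0],
    [0, 0, 0, 0],
    [0, 0, 0, 0],
    [0, 0, 0, 0],
    [0, 0, 0, 0],
    [0, 0, 0, 0]
  ],
  "gripper": 0,
  "newtons": 80
}}

```text
clock: 4.2
position: [0.5585, -0.0302, 0.2425]
tool_rot: [-3.142, 0.0, 0.091]
force: [-0.1, -1.0, -0.7]
grip_width: -0.0001
finger_force: 0.0
```

Run:
```python
from h import *
s=monitor.observe();im=grab_frame("wrist");cv2.imwrite("pics/w2.png",np.hstack([cv2.resize(im,(400,250)),cv2.resize(grab_frame("scene")[200:325,350:550],(400,250))]));print(s["position"],s["grip_width"],s["finger_force"])
```

```text
[ 0.55845867 -0.03016944  0.24246416] -0.00011666813955999416 0.0
```

View pics/w2.png

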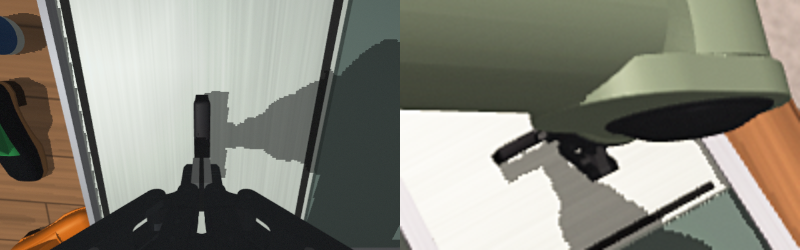

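The fingers look closed beside or on the handle with nothing between them, so I'll check the geometry by projection.

Run:
```python
from h import *
s=monitor.observe();c=cam("wrist",s);print(bot.tip_extent)
im=cv2.imread("pics/w2.png")
a=.0955;r=np.array([[np.cos(a),-np.sin(a)],[np.sin(a),np.cos(a)]])
for z in(.214,.240,.254):
  print(z,[np.round(proj(c,np.r_[(np.array([558,-30])+r@[x,0])/1000,z])[0]/1.6) for x in(-50,-11,11,50)])
p=s["position"]
print("tip",proj(c,p-[0,0,bot.tip_extent])/1.6,"tcp",proj(c,p)/1.6)
# triangulate handle centre: top & wrist1 & far end
g=im[:, :400].max(2).astype(int)
for y in range(90,180,4): print(y,[int(v) for v in g[y,188:216]])
```

```text
0.014
0.214 [array([202., 183.]), array([202., 152.]), array([202., 133.]), array([201.,  96.])]
0.24 [array([202., 197.]), array([202., 164.]), array([202., 143.]), array([201., 101.])]
0.254 [array([202., 207.]), array([202., 172.]), array([202., 149.]), array([201., 105.])]
tip [[201.8167295  148.01740845]] tcp [[201.86011148 154.27189454]]
90 [217, 216, 215, 214, 211, 215, 217, 217, 218, 216, 214, 216, 218, 219, 218, 217, 215, 215, 213, 210, 208, 212, 214, 213, 211, 209, 205, 205]
94 [216, 217, 216, 213, 210, 214, 216, 208, 172, 168, 165, 168, 168, 170, 169, 164, 103, 87, 86, 90, 105, 110, 112, 112, 113, 111, 109, 109]
98 [216, 217, 215, 212, 209, 213, 202, 97, 23, 22, 23, 21, 20, 22, 25, 24, 20, 24, 22, 22, 61, 106, 112, 112, 112, 111, 109, 109]
102 [216, 216, 215, 212, 209, 183, 56, 32, 34, 33, 35, 33, 33, 34, 35, 35, 35, 34, 34, 29, 27, 40, 95, 112, 111, 111, 109, 108]
106 [215, 216, 214, 211, 207, 147, 39, 47, 56, 61, 59, 56, 55, 51, 49, 46, 45, 41, 39, 36, 32, 26, 74, 110, 111, 110, 110, 108]
110 [213, 214, 214, 211, 208, 147, 39, 46, 57, 55, 60, 57, 55, 53, 49, 47, 44, 42, 
[... 1478 characters left out ...]
 186, 105, 76, 77, 77, 77, 76, 58, 25, 27, 24, 51, 75, 77, 76, 75, 77, 102, 122, 110, 108, 107, 107, 107]
162 [201, 199, 202, 205, 170, 79, 78, 77, 76, 79, 76, 50, 24, 26, 26, 42, 74, 77, 77, 78, 79, 78, 95, 109, 108, 106, 107, 109]
166 [33, 29, 28, 31, 61, 78, 77, 78, 77, 77, 77, 49, 27, 25, 28, 42, 76, 77, 78, 78, 77, 77, 66, 31, 30, 29, 29, 30]
170 [30, 29, 31, 34, 70, 79, 78, 77, 78, 77, 75, 42, 25, 25, 25, 34, 73, 78, 76, 77, 77, 78, 73, 41, 31, 29, 30, 32]
174 [37, 35, 34, 51, 74, 79, 78, 78, 77, 77, 77, 43, 26, 28, 26, 36, 71, 77, 78, 77, 78, 78, 77, 58, 34, 35, 35, 34]
178 [28, 33, 32, 59, 78, 77, 76, 77, 76, 77, 76, 33, 26, 22, 25, 27, 72, 76, 77, 77, 77, 78, 78, 66, 35, 31, 28, 31]
```

Run:
```python
from h import *
from scipy.optimize import least_squares
T=np.array(camera_model("wrist")["T_tool_cam"]);print(np.round(T,3))
c=dict(f=315.327,cx=camera_model("wrist")["cx"],cy=camera_model("wrist")["cy"],k=-.00136); C=np.linalg.inv(T);c["R"]=C[:3,:3];c["t"]=C[:3,3]
for z in(-.03,-.015,0,.014): print(z,"open",np.round(proj(c,[[x,y,z] for x in(-.011,.011) for y in(-.0425,.0425)])).tolist(),"shut",np.round(proj(c,[[-.011,0,z],[.011,0,z]])/1.6).tolist())
# handle ends triangulated: far/near extremes of dark mask in each view
s1=dict(position=[.5424245,-.0000631,.336414],tool_rot=[-3.14157,.0002,.100155])
V=[("top0",cam("top"),(390,125,414,180)),("scene0",cam("scene"),(385,240,460,300)),("w1",cam("wrist",s1),(340,110,376,245))]
ends=[]
for n,cc,(x0,y0,x1,y1) in V:
    m=(cv2.imread(f"pics/{n}.png").max(2)<75).astype(np.uint8);k=np.zeros_like(m);k[y0:y1,x0:x1]=m[y0:y1,x0:x1]
    _,l,st,_=cv2.connectedComponentsWithStats(k);j=1+st[1:,4].argmax();q=np.argwhere(l==j)[:,::-1].astype(float)
    u=q-q.mean(0);d=np.linalg.svd(u,full_matrices=False)[2][0]
    d=d*np.sign((proj(cc,[.65,-.03,.25])-proj(cc,[.5,-.03,.25]))[0]@d)
    t=u@d;e=(q.mean(0)+d*t.max(),q.mean(0)+d*t.min());ends.append(e);print(n,len(q),e)
def tri(o):
    A=np.zeros((3,3));b=np.zeros(3)
    for oo,d in o:
        d=d/np.linalg.norm(d);P=np.eye(3)-np.outer(d,d);A+=P;b+=P@oo
    x=np.linalg.solve(A,b);return np.round(x,4),[round(float(np.linalg.norm(np.cross(x-oo,d/np.linalg.norm(d))))*1000,1) for oo,d in o]
for w in(0,1):
    rs=[(lambda a:(a[0],a[1][0]))(ray(V[i][1],ends[i][w])) for i in range(3)]
    print(w,tri(rs),tri(rs[:2]),tri([rs[0],rs[2]]))
```

```text
[[ 0.    -0.947 -0.32   0.083]
 [ 1.     0.     0.    -0.001]
 [-0.    -0.32   0.947 -0.167]
 [ 0.     0.     0.     1.   ]]
-0.03 open [[239.0, 293.0], [407.0, 293.0], [235.0, 254.0], [411.0, 254.0]] shut [[202.0, 183.0], [202.0, 159.0]]
-0.015 open [[246.0, 277.0], [400.0, 277.0], [243.0, 241.0], [403.0, 241.0]] shut [[202.0, 173.0], [202.0, 150.0]]
0 open [[252.0, 264.0], [394.0, 264.0], [249.0, 230.0], [397.0, 230.0]] shut [[202.0, 165.0], [202.0, 143.0]]
0.014 open [[256.0, 253.0], [389.0, 253.0], [254.0, 221.0], [392.0, 221.0]] shut [[202.0, 158.0], [202.0, 138.0]]
top0 219 (array([399.55970272, 134.84337004]), array([403.2981592 , 172.07048093]))
scene0 345 (array([442.86578784, 254.74372709]), array([396.49202228, 279.03003624]))
w1 2063 (array([362.98683285, 119.87130895]), array([357.94171438, 237.99751065]))
0 (array([ 0.6103, -0.0252,  0.2452]), [2.6, 1.7, 1.0]) (array([ 0.6073, -0.0249,  0.2539]), [1.8, 1.8]) (array([ 0.6106, -0.0272,  0.2325]), [0.4, 0.4])
1 (array([ 0.5088, -0.0351,  0.2438]), [2.0, 2.0, 0.3]) (array([ 0.5094, -0.0351,  0.2408]), [2.0, 2.0]) (array([ 0.5103, -0.0347,  0.2474]), [0.1, 0.1])
```

{"fn": "move_arm", "kwargs": {
  "moves": [
    [0, 0, 0, 0],
    [0, 0, 0, 0],
    [0, 0, 0, 0],
    [0, 0, -6, 0],
    [0, 0, -12, 0],
    [0, 0, -12, 0],
    [0, 0, -12, 0]
  ],
  "gripper": 0.6
}}

```text
clock: 5.18
position: [0.5585, -0.0303, 0.2305]
tool_rot: [3.142, 0.0, 0.091]
force: [0.3, -0.4, 1.4]
grip_width: 0.0514
finger_force: 0.0
```

{"fn": "move_arm", "kwargs": {
  "moves": [
    [0, 0, 0, 0],
    [0, 0, 0, 0],
    [0, 0, 0, 0],
    [0, 0, 0, 0],
    [0, 0, 0, 0]
  ],
  "gripper": 0,
  "newtons": 40
}}

```text
clock: 5.8
position: [0.5585, -0.0302, 0.2305]
tool_rot: [-3.142, 0.0, 0.091]
force: [0.0, -0.1, -0.6]
grip_width: -0.0003
finger_force: 0.0
```

Run:
```python
from h import *
s=monitor.observe();cv2.imwrite("pics/w3.png",np.hstack([grab_frame("wrist")[130:400,180:480],grab_frame("scene")[150:420,350:640][:250].repeat(1,0) if 0 else cv2.resize(grab_frame("scene")[200:325,400:540],(302,270))]));print(s["position"],s["grip_width"],s["finger_force"],s["force"])
```

```text
[ 0.55848539 -0.03018234  0.23049718] -0.00027611041487410874 0.0 [ 0.03367104 -0.11602422 -0.56069723]
```

View pics/w3.png

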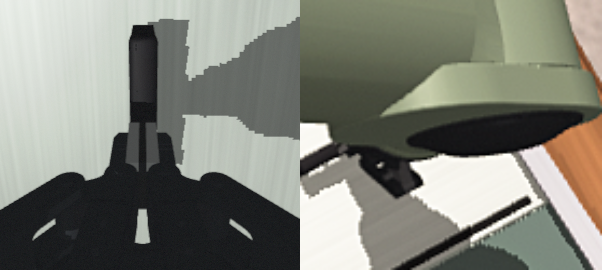

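The shut fingers still sit above the handle, with tips at about (322,252) in the full frame. They really end well short of the nominal point, so I'll go lower in guarded steps.

{"fn": "move_arm", "kwargs": {
  "moves": [
    [0, 0, 0, 0],
    [0, 0, 0, 0],
    [0, 0, 0, 0],
    [0, 0, -5, 0],
    [0, 0, -10, 0],
    [0, 0, -15, 0],
    [0, 0, -20, 0],
    [0, 0, -20, 0]
  ],
  "gripper": 0.6
}}

```text
clock: 6.9
position: [0.5583, -0.0302, 0.2101]
tool_rot: [3.142, 0.001, 0.091]
force: [0.5, 0.2, 0.3]
grip_width: 0.0514
finger_force: 0.0
```

{"fn": "move_arm", "kwargs": {
  "moves": [
    [0, 0, 0, 0],
    [0, 0, 0, 0],
    [0, 0, 0, 0],
    [0, 0, 0, 0],
    [0, 0, 0, 0]
  ],
  "gripper": 0,
  "newtons": 40
}}

```text
clock: 7.52
position: [0.5586, -0.0302, 0.2108]
tool_rot: [-3.141, -0.0, 0.091]
force: [-0.8, 0.4, 5.5]
grip_width: 0.0125
finger_force: 39.9
```

{"fn": "move_arm", "kwargs": {
  "moves": [
    [0, 0, 0, 0],
    [0, 0, 0, 0],
    [0, 0, -4, 0],
    [0, 0, -8, 0],
    [0, 0, -11, 0],
    [0, 0, -11, 0]
  ],
  "gripper": 0.45
}}

```text
clock: 8.28
position: [0.5583, -0.0302, 0.1992]
tool_rot: [3.142, 0.001, 0.091]
force: [0.2, -0.7, -0.6]
grip_width: 0.0386
finger_force: 0.0
```

{"fn": "move_arm", "kwargs": {
  "moves": [
    [0, 0, 0, 0],
    [0, 0, 0, 0],
    [0, 0, 0, 0],
    [0, 0, 0, 0]
  ],
  "gripper": 0,
  "newtons": 80
}}

```text
clock: 8.78
position: [0.5586, -0.0302, 0.1997]
tool_rot: [-3.141, -0.0, 0.091]
force: [-1.0, 0.2, 5.9]
grip_width: 0.0127
finger_force: 78.8
```

{"fn": "move_arm", "kwargs": {
  "moves": [
    [0, 0, 4, 0],
    [0, 0, 8, 0],
    [0, 0, 12, 0],
    [0, 0, 12, 0]
  ]
}}

```text
clock: 9.28
position: [0.5586, -0.0302, 0.2118]
tool_rot: [-3.142, -0.0, 0.091]
force: [0.1, 0.5, -5.0]
grip_width: 0.0125
finger_force: 78.0
```

Run:
```python
from h import *
s=monitor.observe();print(s["position"],s["grip_width"],s["finger_force"],s["force"],s["moment"],s["qpos"])
a=cv2.imread("pics/scene0.png")[210:400,320:640];b=grab_frame("scene")[210:400,320:640];cv2.imwrite("pics/s2.png",np.vstack([a,b]))
```

```text
[ 0.55864444 -0.03015718  0.21178591] 0.012468247951245078 78.04182887077332 [ 0.11208477  0.53530965 -5.04676237] [-0.03934855  0.01735229 -0.02551903] [-0.53211421  0.49421674  0.68260354  1.7952778  -0.36816156  0.98226215
 -1.18006968]
```

View pics/s2.png

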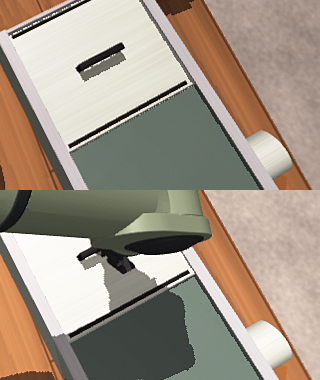

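The hatch is up: it weighs about 5 N and moved free of the seat. Next I'll slide it along the cabinet's −y.

{"fn": "move_arm", "kwargs": {
  "moves": [
    [1, -10, 0, 0],
    [3, -32, 0, 0],
    [6, -60, 0, 0],
    [8.5, -90, 0, 0],
    [11.5, -120, 0, 0],
    [14.5, -150, 0, 0],
    [17, -180, 0, 0],
    [20, -210, 0, 0],
    [22.5, -236, 0, 0],
    [24.5, -255, 0, 0],
    [25.5, -265, 0, 0],
    [25.5, -267, 0, 0]
  ]
}}

```text
clock: 10.82
position: [0.5839, -0.2974, 0.2113]
tool_rot: [-3.141, 0.0, 0.09]
force: [-0.8, 0.3, -4.1]
grip_width: 0.0129
finger_force: 78.2
```

{"fn": "move_arm", "kwargs": {
  "moves": [
    [0, 0, -2, 0],
    [0, 0, -4, 0],
    [0, 0, -4, 0]
  ]
}}

```text
clock: 11.2
position: [0.5842, -0.2963, 0.2078]
tool_rot: [-3.141, -0.0, 0.092]
force: [-1.8, 3.6, 3.6]
grip_width: 0.013
finger_force: 79.2
```

{"fn": "move_arm", "kwargs": {
  "moves": [
    [0, 0, 0, 0],
    [0, 0, 0, 0],
    [0, 0, 0, 0],
    [0, 0, 30, 0],
    [0, 0, 80, 0],
    [0, 0, 125, 0],
    [-10, 60, 150, 0],
    [-20, 120, 150, 0],
    [-30, 180, 150, 0],
    [-40, 240, 150, 0],
    [-40, 300, 150, 0],
    [-45, 360, 150, 0]
  ],
  "gripper": 0.5
}}

```text
clock: 12.7
position: [0.5387, 0.0648, 0.3577]
tool_rot: [-3.141, -0.001, 0.091]
force: [0.2, -1.0, -0.2]
grip_width: 0.0428
finger_force: 0.0
```

Run:
```python
from h import *
s=monitor.observe();im=grab_frame("wrist");c=cam("wrist",s);cv2.imwrite("pics/w4.png",im);print(s["clock"],s["position"],s["tool_rot"])
t=grab_frame("top");cv2.imwrite("pics/top1.png",t)
for nm,im,c in(("wrist",im,c),("top",t,cam("top")),("scene",cv2.imread("pics/scene0.png"),cam("scene"))):
  hsv=cv2.cvtColor(im,cv2.COLOR_BGR2HSV);m=cv2.inRange(hsv,(50,90,40),(78,255,255))
  _,l,st,_=cv2.connectedComponentsWithStats(m)
  for k in range(1,len(st)):
    if st[k,4]>100:
        q=np.argwhere(l==k)[:,::-1].astype(float);v=im[...,1][l==k];th=cv2.threshold(v.reshape(-1,1),0,255,cv2.THRESH_OTSU)[0]
        print(nm,st[k],th,np.round(onz(c,q,.108)[:,:2].mean(0)*1000))
```

```text
12.7 [0.53873534 0.06481594 0.35774243] [-3.14129409e+00 -7.04566824e-04  9.08574232e-02]
wrist [ 418   76   77  107 4781] 145.0 [ 596. -108.]
wrist [  87  121   66   90 3601] 147.0 [508. 339.]
top [160 142  20  20 301] 110.0 [581. 610.]
top [251 162  17  48 575] 113.0 [481. 357.]
scene [307  57  20  20 316] 108.0 [576. 573.]
scene [290 131  54  40 941] 103.0 [485. 344.]
```

{"fn": "move_arm", "kwargs": {
  "moves": [
    [-5, 60, 0, -0.02],
    [-10, 120, 0, -0.04],
    [-20, 180, -20, -0.05],
    [-25, 240, -40, -0.05],
    [-30, 285, -50, -0.05],
    [-30, 285, -50, -0.05],
    [-30, 285, -50, -0.05]
  ]
}}

```text
clock: 13.68
position: [0.5093, 0.3471, 0.3076]
tool_rot: [3.141, -0.0, 0.04]
force: [0.8, -0.4, -0.4]
grip_width: 0.0426
finger_force: 0.0
```

Run:
```python
from h import *
s=monitor.observe();im=grab_frame("wrist");cv2.imwrite("pics/w5.png",im);print(s["clock"],s["position"],s["tool_rot"])
```

```text
13.675 [0.50931713 0.34713778 0.30757176] [ 3.14108146e+00 -3.36053920e-04  4.01885711e-02]
```

View pics/w5.png

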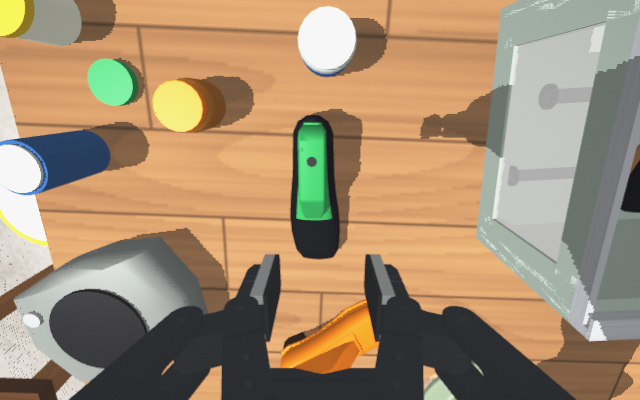

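The wrist view shows the shoe from (313,116) at the heel to (317,258) at the toe. The green last top spans rows 122–200 around column 313.

Run:
```python
from h import *
im=cv2.imread("pics/w5.png");s=dict(position=[.50931713,.34713778,.30757176],tool_rot=[3.14108,-.000336,.040189]);c=cam("wrist",s)
hsv=cv2.cvtColor(im,cv2.COLOR_BGR2HSV);m=cv2.inRange(hsv,(45,90,40),(80,255,255));m[:,:285]=0;m[:,345:]=0;m[:100]=0;m[235:]=0
L=[];Rr=[];
for y in range(124,218,6):
    xs=np.where(m[y])[0];L.append((xs[0]-.5,y));Rr.append((xs[-1]+.5,y))
    print(y,xs[0],xs[-1],im[y,xs[0]:xs[-1]+1:4,1].tolist())
sel=[k for k in range(len(L)) if 130<=L[k][1]<=190]
pl=onz(c,np.array(L)[sel],.108)*1000;pr=onz(c,np.array(Rr)[sel],.108)*1000
print(np.round(pl[:,:2],1).tolist());print(np.round(pr[:,:2],1).tolist())
print("yaws",[np.polyfit(p[:,0],p[:,1],1) for p in(pl,pr)])
col=im[:,313,1].astype(int);print([(y,col[y]) for y in range(112,232,2)])
for z,uv in((.108,(313,121)),(.108,(312,161)),(.108,(313,200)),(.012,(318,258)),(.01,(313,116))): print(z,uv,np.round(onz(c,[uv],z)*1000,1))
```

```text
124 302 322 [70, 218, 216, 214, 183, 65]
130 299 326 [128, 157, 153, 151, 147, 144, 120]
136 297 326 [86, 183, 198, 200, 195, 190, 187, 97]
142 297 326 [112, 236, 232, 229, 225, 221, 219, 103]
148 297 326 [112, 209, 232, 229, 226, 223, 219, 113]
154 297 326 [82, 235, 231, 228, 226, 221, 218, 112]
160 297 326 [79, 234, 231, 79, 77, 218, 219, 112]
166 298 327 [154, 233, 231, 142, 190, 221, 213, 92]
172 298 327 [152, 232, 230, 226, 224, 222, 214, 101]
178 298 327 [145, 231, 229, 226, 224, 222, 214, 105]
184 298 328 [142, 231, 228, 225, 221, 220, 212, 114]
190 297 328 [98, 229, 228, 225, 223, 221, 219, 111]
196 297 329 [165, 228, 227, 225, 221, 220, 219, 109, 56]
202 296 329 [65, 190, 185, 186, 187, 185, 183, 132, 116]
208 296 330 [107, 216, 180, 179, 178, 177, 177, 126, 136]
214 296 331 [136, 223, 183, 177, 176, 176, 174, 203, 181]
[[556.1, 376.2], [549.3, 378.4], [542.5, 378.3], [535.6, 378.2], [528.7, 378.1], [521.6, 378.0], [514.6, 376.7], [507.3, 376.6], [500.0, 376.5], [492.6, 376.3], [485.1, 377.4]]
[[557.4, 344.4], [550.7, 344.1], [543.9, 343.8], [537.0, 343.5], [530.1, 343.2], [
[... 984 characters left out ...]
22)), (186, np.int64(223)), (188, np.int64(223)), (190, np.int64(223)), (192, np.int64(222)), (194, np.int64(221)), (196, np.int64(221)), (198, np.int64(221)), (200, np.int64(210)), (202, np.int64(186)), (204, np.int64(178)), (206, np.int64(178)), (208, np.int64(178)), (210, np.int64(178)), (212, np.int64(177)), (214, np.int64(177)), (216, np.int64(173)), (218, np.int64(206)), (220, np.int64(117)), (222, np.int64(36)), (224, np.int64(38)), (226, np.int64(42)), (228, np.int64(38)), (230, np.int64(41))]
0.108 (313, 121) [[566.7 360.  108. ]]
0.108 (312, 161) [[521.2 359.8 108. ]]
0.108 (313, 200) [[473.2 357.1 108. ]]
0.012 (318, 258) [[342.4 347.4  12. ]]
0.01 (313, 116) [[566.8 362.6  10. ]]
```

{"fn": "move_arm", "kwargs": {
  "moves": [
    [0, 6, -50, 0.022],
    [0, 12, -100, 0.022],
    [0, 12, -150, 0.022],
    [0, 12, -195, 0.022],
    [0, 12, -225, 0.022],
    [0, 12, -245, 0.022],
    [0, 12, -255, 0.022],
    [0, 12, -255, 0.022]
  ],
  "gripper": 0.7
}}

```text
clock: 14.72
position: [0.5093, 0.3597, 0.0528]
tool_rot: [-3.141, -0.0, 0.062]
force: [-0.5, 0.3, 0.9]
grip_width: 0.0599
finger_force: 0.0
```

{"fn": "move_arm", "kwargs": {
  "moves": [
    [0, 0, 0, 0],
    [0, 0, 0, 0],
    [0, 0, 0, 0],
    [0, 0, 0, 0],
    [0, 0, 0, 0]
  ],
  "gripper": 0,
  "newtons": 25
}}

```text
clock: 15.35
position: [0.5095, 0.3601, 0.0535]
tool_rot: [-3.141, -0.001, 0.062]
force: [-1.3, -1.4, 6.9]
grip_width: 0.034
finger_force: 25.0
```

{"fn": "move_arm", "kwargs": {
  "moves": [
    [0, 0, 8, 0],
    [0, 0, 20, 0],
    [0, 0, 40, 0],
    [0, 0, 60, 0],
    [0, 0, 80, 0],
    [0, 0, 80, 0],
    [0, 0, 80, 0]
  ]
}}

```text
clock: 16.23
position: [0.5086, 0.3598, 0.1321]
tool_rot: [3.141, 0.001, 0.063]
force: [-0.1, -0.1, -5.0]
grip_width: 0.0335
finger_force: 25.8
```

Run:
```python
from h import *
s=monitor.observe();w=grab_frame("wrist");sc=grab_frame("scene");print(s["clock"],s["position"],s["force"],s["moment"],s["grip_width"])
cv2.imwrite("pics/w6.png",w);cv2.imwrite("pics/s6.png",sc)
cv2.imwrite("pics/c6.png",np.hstack([w[:,150:500],sc[60:360,150:400].repeat(1,0) if 0 else cv2.resize(sc[60:260,190:390],(400,400))]))
```

```text
16.225 [0.50863061 0.35980542 0.13211851] [-0.12083877 -0.07636673 -4.95904469] [ 0.01742018 -0.11566015  0.01249721] 0.03354279450834466
```

View pics/c6.png

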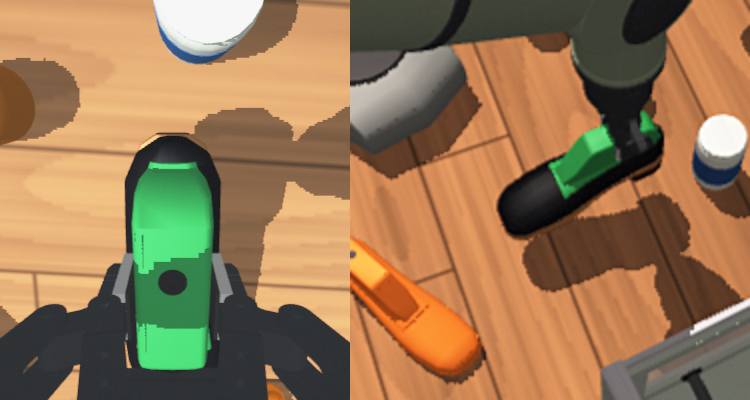

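The shoe is held in the jaws with the toe forward-left and a tan heel edge visible. I'll measure its pitch from the hole at about (322,282) and the front edge of the last.

Run:
```python
from h import *
w=cv2.imread("pics/w6.png");s=dict(position=[.50863,.359805,.132118],tool_rot=[3.141,.001,.063]);c=cam("wrist",s)
i=w.astype(int);hsv=cv2.cvtColor(w,cv2.COLOR_BGR2HSV)
print("col322",[(y,i[y,322].tolist()) for y in list(range(272,294,2))+list(range(352,392,3))])
print("rows150-240",[(y,i[y,322].tolist()) for y in range(130,245,6)])
hole=(i.max(2)<60).astype(np.uint8);hole[:265]=0;hole[300:]=0;hole[:,:305]=0;hole[:,340:]=0
q=np.argwhere(hole)[:,::-1];print("hole",q.mean(0),len(q))
a=.063
for th in np.radians([0,3,6,9,12,15,18,21]):
    G=np.array([508.6,359.8,100+78.6+0]);out=[]
    for dx,dz in((12,8),(-37,8),(40,8),(58,-90),(-162,-88)):
        X=dx*np.cos(th)-dz*np.sin(th);Z=dx*np.sin(th)+dz*np.cos(th)
        out.append(np.round(proj(c,(G+[X*np.cos(a),X*np.sin(a),Z])/1000)[0],1).tolist())
    print(np.degrees(th).round(),out)
# scene toe silhouette
sc=cv2.imread("pics/s6.png").astype(int);m=(sc.max(2)<45).astype(np.uint8);m[:,:255]=0;m[:,340:]=0;m[:130]=0;m[190:]=0
q=np.argwhere(m)[:,::-1];print("scene dark bbox",q.min(0),q.max(0)); cs=cam("scene")
for th in np.radians([0,5,10,15,20]):
    dx,dz=-162,-88;X=dx*np.cos(th)-dz*np.sin(th);Z=dx*np.sin(th)+dz*np.cos(th);print(np.degrees(th).round(),proj(cs,(G+[X*np.cos(a),X*np.sin(a),Z])/1000))
```

```text
col322 [(272, [46, 45, 42]), (274, [45, 41, 42]), (276, [44, 43, 42]), (278, [46, 43, 42]), (280, [46, 43, 41]), (282, [46, 46, 44]), (284, [43, 40, 39]), (286, [44, 43, 42]), (288, [43, 42, 40]), (290, [45, 42, 42]), (292, [43, 41, 38]), (352, [128, 230, 81]), (355, [127, 229, 80]), (358, [128, 229, 81]), (361, [127, 228, 80]), (364, [126, 229, 82]), (367, [123, 226, 80]), (370, [56, 68, 43]), (373, [47, 43, 41]), (376, [53, 50, 47]), (379, [49, 49, 45]), (382, [49, 47, 46]), (385, [52, 50, 47]), (388, [53, 49, 46]), (391, [50, 47, 44])]
rows150-240 [(130, [116, 170, 227]), (136, [31, 29, 28]), (142, [34, 30, 31]), (148, [42, 38, 36]), (154, [55, 50, 50]), (160, [65, 61, 58]), (166, [135, 234, 90]), (172, [72, 122, 48]), (178, [80, 140, 55]), (184, [86, 152, 57]), (190, [92, 164, 61]), (196, [97, 176, 63]), (202, [103, 188, 68]), (208, [109, 202, 72]), (214, [116, 213, 75]), (220, [124, 222, 80]), (226, [130, 229, 83]), (232, [132, 232, 87]), (238, [132, 233, 88]), (244, [132, 233, 87])]
hole [322.08566108 281.97951583] 537
0.0 [[323.5, 280.2], [323.3, 372.9], [323.6, 216.2], [322.8, 137.3], [322.6, 392.7]]
3.0 [[323.5, 281.9], [323.3, 370.0], [323.7, 219.4], [322.9, 130.6], [322.6, 380.4]]
6.0 [[323.5, 283.7], [323.3, 367.1], [323.7, 222.9], [322.9, 123.9], [322.6, 368.5]]
9.0 [[323.5, 285.6], [323.3, 364.0], [323.7, 226.8], [322.9, 117.2], [322.5, 356.9]]
12.0 [[323.5, 287.5], [323.3, 360.8], [323.8, 230.9], [322.9, 110.5], [322.5, 345.7]]
15.0 [[323.5, 289.4], [323.2, 357.5], [323.8, 235.5], [323.0, 103.8], [322.5, 334.7]]
18.0 [[323.5, 291.3], [323.2, 354.2], [323.8, 240.3], [323.0, 97.1], [322.5, 324.1]]
21.0 [[323.6, 293.2], [323.2, 350.8], [323.8, 245.5], [323.1, 90.5], [322.5, 313.6]]
scene dark bbox [264 130] [339 177]
0.0 [[264.12139062 167.95045459]]
5.0 [[267.76507738 168.81601058]]
10.0 [[271.70498404 169.36632446]]
15.0 [[275.90750742 169.60945579]]
20.0 [[280.34026535 169.55437477]]
```

The shoe is pitched about 3° and the lift is clean. Before inserting, I'll check the bars and the mate numerically in the top view.

```bash
cat >> h.py <<'E'
A=.0955
def cab(x,y,z): return np.array([.5698+(np.cos(A)*x-np.sin(A)*y)/1000,-.1652+(np.sin(A)*x+np.cos(A)*y)/1000,z/1000])
E
python3 - <<'E'
from h import *
im=grab_frame("top");cv2.imwrite("pics/top2.png",im);c=cam("top");i=im.astype(int)
for y in(180,205,225):
  for z in(103,55):
    xs=range(28,84,2) if z==103 else range(-78,-20,2)
    v=[]
    for x in xs:
        u,w=proj(c,cab(x,y,z))[0];v.append((x,int(cv2.getRectSubPix(im,(1,1),(float(u),float(w)))[0,0].astype(int).mean())))
    print(y,z,v)
hsv=cv2.cvtColor(im,cv2.COLOR_BGR2HSV);m=cv2.inRange(hsv,(50,90,40),(78,255,255));m[:,:340]=0
_,l,st,_=cv2.connectedComponentsWithStats(m)
for k in range(1,len(st)):
    if st[k,4]>40:
        q=np.argwhere(l==k)[:,::-1].astype(float);P=onz(c,q,.185)*1000;r=cv2.minAreaRect(P[:,:2].astype(np.float32));print(st[k],r)
        d=np.array(P[:,:2].mean(0))-[569.8,-165.2];print("cab mean",d[0]*np.cos(A)+d[1]*np.sin(A),-d[0]*np.sin(A)+d[1]*np.cos(A)-135)
E
```

```text
180 103 [(28, 86), (30, 86), (32, 86), (34, 86), (36, 86), (38, 86), (40, 86), (42, 86), (44, 85), (46, 82), (48, 72), (50, 67), (52, 68), (54, 74), (56, 75), (58, 74), (60, 72), (62, 71), (64, 75), (66, 81), (68, 85), (70, 86), (72, 85), (74, 85), (76, 85), (78, 85), (80, 86), (82, 86)]
180 55 [(-78, 86), (-76, 86), (-74, 86), (-72, 87), (-70, 87), (-68, 87), (-66, 87), (-64, 86), (-62, 86), (-60, 87), (-58, 82), (-56, 70), (-54, 58), (-52, 52), (-50, 51), (-48, 52), (-46, 51), (-44, 50), (-42, 53), (-40, 65), (-38, 80), (-36, 84), (-34, 86), (-32, 86), (-30, 87), (-28, 87), (-26, 86), (-24, 86), (-22, 87)]
205 103 [(28, 85), (30, 86), (32, 86), (34, 86), (36, 85), (38, 86), (40, 86), (42, 85), (44, 85), (46, 77), (48, 66), (50, 55), (52, 52), (54, 51), (56, 52), (58, 52), (60, 50), (62, 50), (64, 68), (66, 80), (68, 86), (70, 85), (72, 85), (74, 85), (76, 85), (78, 85), (80, 85), (82, 86)]
205 55 [(-78, 86), (-76, 86), (-74, 87), (-72, 86), (-70, 87), (-68, 87), (-66, 87), (-64, 87), (-62, 87), (-60, 86), (-58, 81), (-56, 72), (-54, 59), (-52, 52), (-50, 50), (-48, 51), (-46, 50), 
[... 217 characters left out ...]
5), (44, 83), (46, 78), (48, 66), (50, 56), (52, 49), (54, 51), (56, 51), (58, 50), (60, 50), (62, 57), (64, 69), (66, 78), (68, 83), (70, 85), (72, 85), (74, 85), (76, 85), (78, 85), (80, 85), (82, 85)]
225 55 [(-78, 87), (-76, 87), (-74, 87), (-72, 87), (-70, 87), (-68, 87), (-66, 87), (-64, 86), (-62, 87), (-60, 87), (-58, 84), (-56, 70), (-54, 58), (-52, 49), (-50, 51), (-48, 51), (-46, 50), (-44, 49), (-42, 54), (-40, 63), (-38, 77), (-36, 84), (-34, 86), (-32, 86), (-30, 87), (-28, 87), (-26, 86), (-24, 87), (-22, 87)]
[407 124  19  50 745] ((583.8119506835938, -82.15789794921875), (46.35325241088867, 136.44393920898438), 86.04673767089844)
cab mean 18.248970023243807 -51.2120034695546
```

The bars appear at cabinet x ≈ 55 and −49, which confirms the cabinet pose, and the mate is at about −54. I'll carry the shoe over the chamber.

{"fn": "move_arm", "kwargs": {
  "moves": [
    [0, 0, 40, 0],
    [0, 0, 90, 0],
    [0, 0, 145, 0.01],
    [0, 0, 195, 0.02],
    [8, -30, 198, 0.033],
    [20, -75, 198, 0.033],
    [34, -125, 198, 0.033],
    [50, -175, 198, 0.033],
    [66, -225, 198, 0.033],
    [80, -275, 198, 0.033],
    [91, -312, 198, 0.033],
    [96, -328, 198, 0.033]
  ]
}}

```text
clock: 17.88
position: [0.6051, 0.0292, 0.3301]
tool_rot: [3.141, 0.001, 0.093]
force: [-0.0, 1.3, -5.6]
grip_width: 0.034
finger_force: 27.3
```

{"fn": "move_arm", "kwargs": {
  "moves": [
    [0, 0, -20, 0],
    [0, 0, -50, 0],
    [0, 0, -80, 0],
    [0, 0, -105, 0],
    [0, 0, -105, 0]
  ]
}}

```text
clock: 18.5
position: [0.604, 0.0324, 0.2239]
tool_rot: [3.141, 0.003, 0.096]
force: [-0.0, 0.0, -4.8]
grip_width: 0.0335
finger_force: 27.2
```

Run:
```python
from h import *
s=monitor.observe();w=grab_frame("wrist");c=cam("wrist",s);print(s["clock"],s["position"],s["tool_rot"],s["force"],s["moment"],s["grip_width"])
cv2.imwrite("pics/w7.png",w);i=w.astype(int)
hole=(i.max(2)<70).astype(np.uint8)
_,l,st,ce=cv2.connectedComponentsWithStats(hole)
print([(st[k].tolist(),ce[k].round(1).tolist()) for k in range(1,len(st)) if 200<st[k,4]<1500 and 295<ce[k,0]<350])
print([(y,i[y,322].tolist()) for y in list(range(110,240,8))+list(range(346,376,3))])
p=s["position"]*1000;a=s["tool_rot"][2]
for th in np.radians([0,3,6,9,12,15,18,21]):
    G=p+[0,0,46.5];out=[]
    for dx,dz in((12,8),(-37,8),(40,8),(58,-90)):
        X=dx*np.cos(th)-dz*np.sin(th);Z=dx*np.sin(th)+dz*np.cos(th)
        out.append(np.round(proj(c,(G+[X*np.cos(a),X*np.sin(a),Z])/1000)[0],1).tolist())
    print(np.degrees(th).round(),out)
```

```text
18.5 [0.60401474 0.03242858 0.22385296] [3.14149605 0.00336167 0.09634872] [-0.00659733  0.01683247 -4.80023566] [-0.01838604 -0.05344446 -0.03834659] 0.033473609035618586
[([308, 272, 29, 24, 567], [322.1, 283.5])]
[(110, [113, 121, 111]), (118, [114, 121, 111]), (126, [22, 30, 38]), (134, [21, 19, 20]), (142, [26, 23, 20]), (150, [35, 30, 29]), (158, [48, 45, 43]), (166, [98, 182, 63]), (174, [57, 103, 38]), (182, [64, 114, 41]), (190, [69, 125, 45]), (198, [73, 136, 46]), (206, [77, 146, 50]), (214, [85, 157, 53]), (222, [91, 169, 56]), (230, [94, 178, 60]), (238, [95, 180, 60]), (346, [93, 175, 60]), (349, [93, 175, 58]), (352, [93, 175, 60]), (355, [94, 175, 59]), (358, [93, 175, 58]), (361, [93, 175, 60]), (364, [89, 164, 55]), (367, [33, 30, 29]), (370, [33, 32, 30]), (373, [37, 35, 30])]
0.0 [[323.4, 280.5], [323.3, 373.0], [323.6, 216.6], [322.9, 137.2]]
3.0 [[323.4, 282.2], [323.2, 370.1], [323.6, 219.8], [322.9, 130.4]]
6.0 [[323.5, 284.0], [323.2, 367.1], [323.6, 223.3], [322.9, 123.7]]
9.0 [[323.5, 285.9], [323.2, 364.0], [323.6, 227.2], [322.9, 117.0]]
12.0 [[323.5, 287.8], [323.2, 360.8], [323.7, 231.4], [323.0, 110.3]]
15.0 [[323.5, 289.7], [323.2, 357.6], [323.7, 236.0], [323.0, 103.7]]
18.0 [[323.5, 291.6], [323.2, 354.2], [323.7, 240.8], [323.0, 97.0]]
21.0 [[323.5, 293.6], [323.2, 350.8], [323.7, 246.0], [323.1, 90.4]]
```

{"fn": "move_arm", "kwargs": {
  "moves": [
    [0, 0, -20, 0],
    [0, 0, -40, 0],
    [0, 0, -58, 0],
    [0, 0, -70, 0],
    [0, 0, -78, 0],
    [0, 0, -83, 0],
    [0, 0, -86, 0],
    [0, 0, -86, 0]
  ],
  "newtons": 20,
  "gripper": 0
}}

```text
clock: 19.55
position: [0.605, 0.0318, 0.1396]
tool_rot: [-3.142, -0.0, 0.096]
force: [0.5, -0.1, -5.6]
grip_width: 0.0338
finger_force: 27.1
```

{"fn": "move_arm", "kwargs": {
  "moves": [
    [0, 0, -1, 0],
    [0, 0, -2, 0],
    [0, 0, -3, 0]
  ]
}}

```text
clock: 19.92
position: [0.6057, 0.0319, 0.1379]
tool_rot: [-3.141, -0.002, 0.096]
force: [-6.3, 1.3, 26.7]
grip_width: 0.0335
finger_force: 31.2
```

{"fn": "move_arm", "kwargs": {
  "moves": [
    [0, 0, 2, 0],
    [0, 0, 2, 0],
    [-3, -0.3, 2, 0],
    [-6, -0.6, 2, 0],
    [-9, -0.9, 2, 0],
    [-9, -0.9, 2, 0]
  ]
}}

```text
clock: 20.68
position: [0.5957, 0.0309, 0.1385]
tool_rot: [-3.141, 0.0, 0.096]
force: [-0.0, 0.9, -5.2]
grip_width: 0.0334
finger_force: 27.1
```

{"fn": "move_arm", "kwargs": {
  "moves": [
    [-2, -0.2, 0, 0],
    [-4, -0.4, 0, 0],
    [-6, -0.6, 0, 0],
    [-6, -0.6, 0, 0]
  ]
}}

```text
clock: 21.18
position: [0.5898, 0.0303, 0.1385]
tool_rot: [-3.142, 0.0, 0.096]
force: [0.4, 1.0, -5.5]
grip_width: 0.0339
finger_force: 27.0
```

{"fn": "move_arm", "kwargs": {
  "moves": [
    [-2, -0.2, 0, 0],
    [-4, -0.4, 0, 0],
    [-4, -0.4, 0, 0]
  ]
}}

```text
clock: 21.55
position: [0.5858, 0.0299, 0.1385]
tool_rot: [-3.142, 0.0, 0.096]
force: [0.7, 0.3, -5.0]
grip_width: 0.0335
finger_force: 26.9
```

{"fn": "move_arm", "kwargs": {
  "moves": [
    [-2, -0.2, 0, 0],
    [-4, -0.4, 0, 0],
    [-4, -0.4, 0, 0]
  ]
}}

```text
clock: 21.92
position: [0.5818, 0.0295, 0.1385]
tool_rot: [-3.142, 0.0, 0.096]
force: [1.2, 0.2, -4.1]
grip_width: 0.0331
finger_force: 26.8
```

Run:
```python
from h import *
s=monitor.observe();w=grab_frame("wrist");c=cam("wrist",s);print(s["clock"],s["position"],s["tool_rot"],s["force"],s["moment"])
cv2.imwrite("pics/w8.png",w);i=w.astype(int)
_,l,st,ce=cv2.connectedComponentsWithStats((i.max(2)<70).astype(np.uint8))
print([ce[k].round(1).tolist() for k in range(1,len(st)) if 200<st[k,4]<1500 and 295<ce[k,0]<350])
print([(y,i[y,322].tolist()) for y in list(range(96,140,4))+list(range(346,376,3))])
for x,z in((54,103),(62,95),(46,95)): print(proj(c,cab(x,193,z)))
```

```text
21.925 [0.58177591 0.02946814 0.13851477] [-3.14155775e+00  2.18341418e-04  9.56968889e-02] [ 1.18031542  0.21938766 -4.09262426] [-0.02337535 -0.25927985  0.00752421]
[[322.8, 103.5], [322.0, 287.7]]
[(96, [130, 138, 126]), (100, [30, 35, 47]), (104, [27, 34, 47]), (108, [62, 97, 139]), (112, [27, 26, 22]), (116, [27, 27, 23]), (120, [29, 27, 27]), (124, [30, 24, 22]), (128, [33, 27, 30]), (132, [34, 34, 31]), (136, [36, 32, 31]), (346, [103, 196, 65]), (349, [101, 195, 65]), (352, [106, 113, 104]), (355, [108, 114, 104]), (358, [108, 113, 105]), (361, [108, 114, 104]), (364, [105, 113, 103]), (367, [107, 114, 104]), (370, [108, 115, 105]), (373, [94, 100, 90])]
[[322.31659692 191.16812511]]
[[322.31113821 176.64073711]]
[[322.29602936 198.92937799]]
```

{"fn": "move_arm", "kwargs": {
  "moves": [
    [0, 0, -1, 0],
    [0, 0, -2, 0],
    [0, 0, -2, 0]
  ]
}}

```text
clock: 22.35
position: [0.5821, 0.0295, 0.1364]
tool_rot: [3.142, -0.0, 0.096]
force: [1.4, 0.2, -6.1]
grip_width: 0.0335
finger_force: 26.8
```

{"fn": "move_arm", "kwargs": {
  "moves": [
    [0, 0, -1, 0],
    [0, 0, -1.5, 0],
    [0, 0, -1.5, 0]
  ]
}}

```text
clock: 22.72
position: [0.5822, 0.0295, 0.1351]
tool_rot: [-3.142, -0.0, 0.096]
force: [3.3, 0.6, -3.4]
grip_width: 0.0338
finger_force: 27.1
```

{"fn": "move_arm", "kwargs": {
  "moves": [
    [0.5, 0, -0.5, 0],
    [1, 0, -1, 0],
    [1, 0, -1, 0]
  ]
}}

```text
clock: 23.1
position: [0.5833, 0.0296, 0.1342]
tool_rot: [-3.141, -0.001, 0.096]
force: [3.1, 0.6, 4.1]
grip_width: 0.0337
finger_force: 28.0
```

{"fn": "move_arm", "kwargs": {
  "moves": [
    [0.5, 0, -0.5, 0],
    [1, 0, -1, 0],
    [1, 0, -1, 0]
  ]
}}

```text
clock: 23.48
position: [0.5839, 0.0296, 0.1337]
tool_rot: [-3.141, -0.0, 0.096]
force: [-3.3, 1.0, 17.5]
grip_width: 0.0336
finger_force: 29.8
```

{"fn": "move_arm", "kwargs": {
  "moves": [
    [0, 0, 1, 0],
    [0, 0, 1, 0]
  ]
}}

```text
clock: 23.72
position: [0.5838, 0.0296, 0.1338]
tool_rot: [-3.142, 0.0, 0.096]
force: [1.1, 0.6, 1.0]
grip_width: 0.0335
finger_force: 27.5
```

```bash
cat > pit.py <<'E'
from h import *
s=monitor.observe();w=grab_frame("wrist");c=cam("wrist",s);print(s["clock"],s["position"],s["force"],s["moment"],s["grip_width"])
cv2.imwrite("pics/wp%d.png"%(s["clock"]*100),w);i=w.astype(int)
_,l,st,ce=cv2.connectedComponentsWithStats((i.max(2)<70).astype(np.uint8))
print("hole",[ce[k].round(1).tolist() for k in range(1,len(st)) if 200<st[k,4]<1500 and 295<ce[k,0]<350])
g=cv2.inRange(cv2.cvtColor(w,cv2.COLOR_BGR2HSV),(45,90,40),(80,255,255))
print("front edge",np.where(g[300:,322])[0].max()+300,"back sole rows",[(y,i[y,322].tolist()) for y in range(92,124,3)])
E
python3 pit.py
```

```text
23.725 [0.58377714 0.02956114 0.13383487] [1.1426062  0.64171008 0.99062991] [ 0.21032476 -0.09012298 -0.01941759] 0.03352651217714784
hole [[322.5, 104.5], [322.0, 287.3]]
front edge 352 back sole rows [(92, [129, 137, 126]), (95, [129, 137, 126]), (98, [119, 129, 119]), (101, [26, 33, 46]), (104, [29, 36, 45]), (107, [53, 82, 117]), (110, [75, 124, 179]), (113, [27, 24, 24]), (116, [27, 25, 24]), (119, [28, 29, 26]), (122, [30, 28, 26])]
```

The shoe is resting on both bars with nearly zero net force. Releasing.

{"fn": "move_arm", "kwargs": {
  "moves": [
    [0, 0, 0, 0],
    [0, 0, 0, 0],
    [0, 0, 0, 0]
  ],
  "gripper": 0.43
}}

```text
clock: 24.15
position: [0.5839, 0.0294, 0.1339]
tool_rot: [3.142, 0.0, 0.096]
force: [0.3, -0.9, -0.2]
grip_width: 0.0366
finger_force: 0.0
```

{"fn": "move_arm", "kwargs": {
  "moves": [
    [0, 0, 0, 0],
    [0, 0, 0, 0],
    [0, 0, 0, 0]
  ],
  "gripper": 0.6
}}

```text
clock: 24.52
position: [0.584, 0.0295, 0.134]
tool_rot: [-3.142, 0.0, 0.096]
force: [0.5, 0.3, -0.1]
grip_width: 0.0511
finger_force: 0.0
```

```bash
python3 pit.py
```

```text
24.525 [0.58397705 0.02949555 0.13398498] [ 0.52918331  0.32227306 -0.08048475] [-0.03689583 -0.0056535  -0.00084543] 0.05114718816249378
hole [[322.2, 104.7], [321.8, 287.3]]
front edge 352 back sole rows [(92, [130, 137, 126]), (95, [131, 138, 127]), (98, [124, 133, 123]), (101, [27, 32, 45]), (104, [27, 35, 45]), (107, [56, 85, 119]), (110, [68, 112, 162]), (113, [28, 27, 24]), (116, [27, 23, 21]), (119, [26, 24, 24]), (122, [30, 26, 27])]
```

{"fn": "move_arm", "kwargs": {
  "moves": [
    [0, 0, 15, 0],
    [0, 0, 45, 0],
    [0, 0, 90, 0],
    [0, 0, 140, 0],
    [0, 0, 185, 0],
    [0, 0, 220, 0],
    [-20, -40, 220, 0],
    [-45, -60, 220, 0],
    [-45, -60, 220, 0]
  ]
}}

```text
clock: 25.7
position: [0.5377, -0.0325, 0.3556]
tool_rot: [-3.141, -0.002, 0.093]
force: [-0.3, 0.1, 0.3]
grip_width: 0.0512
finger_force: 0.0
```

Run:
```python
from h import *
s=monitor.observe();w=grab_frame("wrist");c=cam("wrist",s);cv2.imwrite("pics/w9.png",w);print(s["clock"],s["position"],s["tool_rot"])
t=grab_frame("scene");cv2.imwrite("pics/s9.png",t)
def tocab(P): d=P[:,:2]*1000-[569.8,-165.2];return np.c_[d[:,0]*np.cos(A)+d[:,1]*np.sin(A),-d[:,0]*np.sin(A)+d[:,1]*np.cos(A)-135]
for nm,im,c in(("wrist",w,c),("scene",t,cam("scene"))):
  m=cv2.inRange(cv2.cvtColor(im,cv2.COLOR_BGR2HSV),(45,90,40),(80,255,255))
  _,l,st,_=cv2.connectedComponentsWithStats(m)
  for k in range(1,len(st)):
    if st[k,4]>300:
      q=np.argwhere(l==k)[:,::-1].astype(float);P=tocab(onz(c,q,.185));r=cv2.minAreaRect(P.astype(np.float32));print(nm,st[k],np.round(r[0],1),np.round(r[1],1),round(r[2],1))
      # hole
      x,y,ww,h,_=st[k];sub=im[y:y+h,x:x+ww].max(2);f=m[y:y+h,x:x+ww]
      cs,hr=cv2.findContours(f,cv2.RETR_CCOMP,cv2.CHAIN_APPROX_NONE)
      for j,cc in enumerate(cs):
        if hr[0][j][3]>=0 and cv2.contourArea(cc)>5:
          u=cc[:,0].mean(0)+[x,y];print("  hole",u,tocab(onz(c,[u],.19)))
      # per-row left/right edges -> cabinet
      for yy in np.linspace(y+.3*h,y+.7*h,4).astype(int):
          xs=np.where(l[yy]==k)[0];print("  ",yy,tocab(onz(c,[(xs[0]-.5,yy),(xs[-1]+.5,yy)],.187)).round(1).tolist())
```

```text
25.7 [ 0.53770628 -0.03245319  0.35556529] [-3.14073501e+00 -1.55120186e-03  9.26965795e-02]
wrist [ 347   66   53  110 4058] [ 37.4 -56. ] [ 45. 113.] 81.9
  hole [381.4375 117.9375] [[ 43.92361875 -59.84184491]]
   99 [[62.3, -37.2], [62.2, -76.5]]
   113 [[48.7, -35.6], [48.6, -75.5]]
   128 [[33.7, -34.0], [33.6, -74.5]]
   143 [[18.3, -32.4], [18.2, -74.6]]
wrist [ 248   69   53  109 3984] [35.4 54.5] [112.3  44.9] 8.0
  hole [265.96875 120.0625 ] [[42.13110696 57.92759839]]
   101 [[60.7, 75.0], [60.5, 35.6]]
   116 [[46.0, 74.1], [45.9, 34.1]]
   130 [[32.0, 73.1], [31.9, 33.5]]
   145 [[16.5, 73.1], [16.4, 30.9]]
scene [307  57  21  20 320] [ 51.3 547.9] [56.3 49.8] 63.8
   63 [[31.9, 567.5], [76.4, 545.0]]
   65 [[29.3, 562.1], [73.7, 539.7]]
   68 [[27.6, 553.1], [69.6, 531.8]]
   71 [[25.9, 544.1], [63.4, 525.1]]
scene [ 401  280   64   40 1023] [ 13.7 -54.5] [127.4  48.4] 2.4
   292 [[-15.9, -36.6], [63.1, -76.3]]
   297 [[-46.7, -32.3], [41.1, -76.5]]
   302 [[-49.9, -41.9], [19.3, -76.8]]
   308 [[-50.5, -54.9], [-3.4, -78.7]]
```

The shoe lies at cabinet y +58 and the mate at −60, with hole x 42 versus 44, so both lie the same way and apart. Back to the hatch.

{"fn": "move_arm", "kwargs": {
  "moves": [
    [8, -45, 0, 0],
    [16, -95, 0, 0],
    [25, -150, 0, 0],
    [34, -205, 0, 0],
    [42, -250, -10, 0],
    [45, -265, -40, 0],
    [45, -265, -90, 0],
    [45, -265, -125, 0],
    [45, -265, -143, 0],
    [45, -265, -147, 0],
    [45, -265, -147, 0]
  ]
}}

```text
clock: 27.18
position: [0.5846, -0.2957, 0.208]
tool_rot: [3.141, -0.001, 0.096]
force: [-0.1, 0.4, 1.1]
grip_width: 0.0512
finger_force: 0.0
```

{"fn": "move_arm", "kwargs": {
  "moves": [
    [0, 0, 0, 0],
    [0, 0, 0, 0],
    [0, 0, 0, 0],
    [0, 0, 0, 0],
    [0, 0, 0, 0]
  ],
  "gripper": 0,
  "newtons": 80
}}

```text
clock: 27.8
position: [0.5844, -0.2957, 0.2079]
tool_rot: [3.141, -0.001, 0.096]
force: [0.1, 0.4, 6.5]
grip_width: 0.0128
finger_force: 78.5
```

{"fn": "move_arm", "kwargs": {
  "moves": [
    [0, 0, 2, 0],
    [0, 0, 4, 0],
    [-1, 10, 4, 0],
    [-3, 32, 4, 0],
    [-6, 62, 4, 0],
    [-9, 95, 4, 0],
    [-12.5, 128, 4, 0],
    [-15.5, 160, 4, 0],
    [-18.5, 192, 4, 0],
    [-21.5, 222, 4, 0],
    [-24, 247, 4, 0],
    [-25.5, 262, 4, 0]
  ]
}}

```text
clock: 29.3
position: [0.5581, -0.0316, 0.2109]
tool_rot: [-3.141, 0.0, 0.097]
force: [0.1, -0.4, -3.9]
grip_width: 0.0125
finger_force: 78.2
```

{"fn": "move_arm", "kwargs": {
  "moves": [
    [0, 3, 0, 0],
    [0, 3, 0, 0],
    [0, 3, -3, 0],
    [0, 3, -6, 0],
    [0, 3, -6, 0]
  ]
}}

```text
clock: 29.92
position: [0.5583, -0.0308, 0.2047]
tool_rot: [3.142, 0.0, 0.095]
force: [-0.9, -0.0, -3.4]
grip_width: 0.0124
finger_force: 78.1
```

{"fn": "move_arm", "kwargs": {
  "moves": [
    [0, 0, -2, 0],
    [0, 0, -4, 0],
    [0, 0, -5, 0],
    [0, 0, -5, 0]
  ]
}}

```text
clock: 30.42
position: [0.5585, -0.0305, 0.2]
tool_rot: [-3.142, -0.0, 0.096]
force: [0.1, 0.2, -4.6]
grip_width: 0.0123
finger_force: 78.2
```

{"fn": "move_arm", "kwargs": {
  "moves": [
    [0, 0, -0.5, 0],
    [0, 0, -1, 0],
    [0, 0, -1, 0]
  ]
}}

```text
clock: 30.8
position: [0.5586, -0.0304, 0.1999]
tool_rot: [-3.141, -0.001, 0.096]
force: [-7.3, 1.5, 15.3]
grip_width: 0.0126
finger_force: 80.9
```

Seated at the original height (0.1999 against 0.1997). Now I'll ease off, release and retreat.

{"fn": "move_arm", "kwargs": {
  "moves": [
    [0, 0, 0.5, 0],
    [0, 0, 0.5, 0]
  ]
}}

```text
clock: 31.05
position: [0.5585, -0.0305, 0.1999]
tool_rot: [-3.141, -0.0, 0.096]
force: [-3.6, 0.4, 8.9]
grip_width: 0.013
finger_force: 79.8
```

{"fn": "move_arm", "kwargs": {
  "moves": [
    [0, 0, 0, 0],
    [0, 0, 0, 0],
    [0, 0, 0, 0],
    [0, 0, 0, 0],
    [0, 0, 20, 0],
    [0, 0, 60, 0],
    [0, 0, 110, 0],
    [0, 0, 150, 0],
    [-15, 50, 160, 0],
    [-35, 100, 160, 0],
    [-50, 150, 160, 0],
    [-60, 200, 160, 0]
  ],
  "gripper": 0.5
}}

```text
clock: 32.55
position: [0.4977, 0.1711, 0.3598]
tool_rot: [-3.141, -0.0, 0.096]
force: [0.7, 0.9, 0.5]
grip_width: 0.0426
finger_force: 0.0
```

{"fn": "move_arm", "kwargs": {
  "moves": [
    [0, 60, 0, 0],
    [0, 120, 0, 0],
    [0, 180, 0, 0],
    [-20, 200, 0, 0],
    [-20, 200, 0, 0]
  ]
}}

```text
clock: 33.17
position: [0.4771, 0.3714, 0.3589]
tool_rot: [3.141, 0.001, 0.099]
force: [-0.1, -1.1, 0.2]
grip_width: 0.0428
finger_force: 0.0
```

Run:
```python
from h import *
t=grab_frame("top");sc=grab_frame("scene");cv2.imwrite("pics/topF.png",t);cv2.imwrite("pics/sF.png",sc)
a=cv2.imread("pics/top0.png");b=cv2.imread("pics/scene0.png");print(monitor.observe()["clock"],monitor.observe()["position"])
d=np.abs(t[70:230,335:575].astype(int)-a[70:230,335:575]).max(2);print("cab diff",(d>25).sum(),d.mean(), np.argwhere(d>40)[:8].tolist())
for nm,x,y in(("top",t,a),("scene",sc,b)):
  c=cam(nm)
  for im in(y,x):
    m=(im.max(2)<75).astype(np.uint8);k=np.zeros_like(m)
    x0,y0,x1,y1=(390,125,414,180) if nm=="top" else (385,240,460,300);k[y0:y1,x0:x1]=m[y0:y1,x0:x1]
    _,l,st,ce=cv2.connectedComponentsWithStats(k);j=1+st[1:,4].argmax();print(nm,st[j],ce[j].round(1))
# tin,jar
for p in((120,95,300,200),):
  d=np.abs(t[100:200,120:245].astype(int)-a[100:200,120:245]).max(2);print("bystander diff",(d>40).sum())
  d=np.abs(t[115:150,245:285].astype(int)-a[115:150,245:285]).max(2);print("tin diff",(d>40).sum())
# dark slots (hatch end lines) along cabinet y through image row
for im in(a,t): print([int(im[150,x].max()) for x in range(340,362)],[int(im[150,x].max()) for x in range(438,460)])
```

```text
33.275 [0.47870741 0.36908191 0.35956438]
cab diff 3693 9.653515625 [[65, 16], [65, 20], [65, 21], [66, 12], [66, 13], [66, 14], [66, 16], [66, 20]]
top [396 135  11  38 219] [401.4 153.1]
top [396 134  11  39 238] [401.4 153.2]
scene [396 253  49  30 345] [419.8 266.8]
scene [396 253  48  29 355] [419.6 266.7]
bystander diff 3924
tin diff 9
[133, 133, 112, 127, 146, 134, 114, 104, 144, 157, 148, 104, 182, 70, 61, 62, 169, 183, 187, 183, 182, 184] [179, 177, 175, 172, 150, 59, 60, 79, 174, 137, 94, 104, 107, 106, 105, 106, 105, 105, 105, 104, 104, 104]
[129, 128, 109, 124, 142, 130, 107, 74, 85, 90, 90, 95, 101, 53, 50, 50, 100, 102, 103, 101, 103, 103] [176, 174, 172, 169, 133, 57, 58, 88, 170, 127, 94, 102, 103, 103, 103, 103, 103, 103, 101, 102, 102, 101]
```

```bash
python3 -c "
from h import *
print(bot.job_done())"
```

```text
the job is handed in; nothing more can be done
None
```

Handed in at about 33 s: the shoe rests on the two bars beside the mate (cabinet y +58 against −60, same way round), and the hatch is closed flush at its original height. I have not seen a verdict.

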